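# Hang the tall mould on the spring balancer

### The job

Hang the tall, narrow mould on the spring-balanced swing arm: carry it in from the open end of the arm's two-prong fork so that its crossbar lies across both prongs, in their dips. Ease it down and keep hold until the arm has sunk under the full weight and come to rest; only then let go and back away, leaving the mould hanging still. Leave the wide, squat mould standing where it is.

Things in the scene. Friction and masses are not known exactly. Their poses are not given: they have to be found in the camera images.
- tall_mould: Narrow ribbed steel cup, 0.47-0.63 kg. Origin: centre of its crossbar (10 mm round, 92 long, along x), 130 mm above its foot; z up; half turns look alike. Cup 70 tall, 69 wide, rim 60 below origin. Thin bail in the y-z plane, then a 12 mm stem up through the bar to a wooden grip block, 26 x 26 mm, square to x and y, 28 to 64 above origin: grip it from above.
- squat_mould: Bystander, to be left standing: wide, low ribbed steel cup, 36 mm tall, 105 wide, with the same kind of bail, crossbar (along x) and grip block. Origin: centre of its crossbar, 85 mm above its foot; top of its block 149 mm above the bench.
- cradle (a point): Where a hung crossbar's centre rests in the arm's fork; 205 mm up when empty. x along the seated bar, -y out of the open end, +y to hinge (300 mm) and column (250 tall). Prongs: 8 mm bars along y at x = +-26 mm, 16 mm dip, ends 26 mm before and behind rising 11 mm above this point, underside 13 below. Enter along +y, bar 17 to 45 mm above this point, stem between prongs, cup below; yoke 53 behind.
- balancer (a joint): Arm hinge, rad: 0 = empty, level, against its stop; grows as the fork sinks (0.1 rad = 30 mm); lower stop 0.35. Sprung up: starts to sink at about 1 N on the fork, then about 1 mm per 0.1 N. The tall mould's full weight rests it at 0.115 to 0.165 rad (34 to 50 mm lower); settles in about 1 s.

How it is judged:
On the way, in this order (a step that is already met when the one before it is completed fails the run):
1. the tall mould is held by the fingers and lifted at least 30 mm off the bench, the arm still empty (height (world z) of tall_mould above 0.16 m and contact force between the fingers and tall_mould above 0.3 N and value of joint balancer below 0.03 rad), for 0.2 s.
2. the crossbar lies in the fork (within 20 mm of the cradle point), the arm has sunk by more than 0.085 rad and is at rest (under 0.05 rad/s) for 0.3 s, while the fingers still hold the mould (distance between tall_mould and cradle below 0.02 m and value of joint balancer above 0.085 rad and velocity of joint balancer between -0.05 and 0.05 rad/s and contact force between the fingers and tall_mould above 0.3 N), for 0.3 s.
At the end, for the whole second after the job is handed in: The tall mould hangs by its crossbar: bar centre within 20 mm of the cradle point, bar within 15 degrees of the fork's cross direction, mould within 11 degrees of upright, still (under 40 mm/s), arm sunk over 0.085 rad and at rest (under 0.1 rad/s). Squat mould within 30 mm of its place (distance between tall_mould and cradle below 0.02 m and angle between the x axis of tall_mould and the x axis of cradle, either way round below 0.26 rad and angle between tall_mould's own z axis and vertical below 0.2 rad and value of joint balancer above 0.085 rad and velocity of joint balancer between -0.1 and 0.1 rad/s and linear speed of tall_mould below 0.04 m/s and distance of squat_mould from where it was at the start of the episode below 0.03 m); the robot touches nothing.
It fails at once if the squat mould is shifted by more than 30 mm or tipped by more than 20 degrees (distance of squat_mould from where it was at the start of the episode above 0.03 m or angle between squat_mould's own z axis and vertical above 0.35 rad).
It also fails if it takes over 54 s, if anything falls off the work surface, if the arm or the gripper's body presses on something with over 40 N, if the wrist force passes 120 N, or if a joint passes its speed limit or range.

### The arm

A 7-joint arm with a two-finger parallel gripper is mounted at the origin on the work surface. World frame = base frame: x ahead of the robot, y to its left, z up, the work surface at z = 0. Lengths are in m, angles in rad, forces in N, time in s.
With the tool pointing down it reaches from about 0.425 to 0.925 m from the base axis. Payload 6.8 kg.
Tool frame: the origin (TCP) lies midway between the tips of the shut fingers; the grasp point (between the pads) lies ctrl.hold_point_z behind it (ctrl.hold_point_z is the distance from the TCP to the grasp point, in m); z points along the fingers, x is the direction in which the jaws open and shut, and the axes are right-handed (so a half turn about z gives the same grasp; the last joint's range is limited). The gripper opens to 85 mm and grips with 20 to 120 N. Pads are 22 mm wide; open, the fingers measure 114 mm over their backs; the gripper's body (76 mm by 85 mm) begins 54 mm behind the grasp point. The pads swing forward as they close: fully open they stand 13 mm farther back than shut.
Start: joints at [1.196, 0.477, 0.022, 1.555, -0.011, 1.109, -0.083], TCP at [0.178, -0.651, 0.197] pointing down, gripper open.
Joint ranges: [-2.96, 2.96], [-0.34, 2.1], [-1.41, 1.46], [0.24, 2.44], [-1.37, 4.51], [0.17, 1.92], [-2.96, 2.96]. Speed limits (rad/s): [2.39, 2.39, 3.14, 3.14, 3.14, 3.14, 3.14].

### API

Orientations are given as a rotation vector (axis times angle).
In Python, from rig import ctrl gives the robot as it stands. Calls block until the motion is done:
- ctrl.move_ptp(position, orientation): joint-space move of the TCP to a pose.
- ctrl.move_l(position, rot=None, speed=0.15): straight line of the TCP; rot=None keeps the orientation; speed is the mean speed in m/s.
- ctrl.move_j(angles): joint-space move.
- ctrl.gripper_to(opening, squeeze=None): opening from 0.0 (shut) to 1.0 (fully open); squeeze is the grip in N (None keeps the last); returns when the fingers have stopped.
- ctrl.hold(seconds).
- ctrl.inverse_kinematics(position, orientation): joint angles nearest the present ones, or None.
- ctrl.capture(name): name is "side" or "top" or "wrist"; returns the picture (480x640x3 uint8, red, green, blue); there is no depth.
- ctrl.camera_info(name): a dict with "camera_matrix" (3x3 intrinsics, pixels), "k1" (the pictures are not rectified: a ray, as slopes to the right and down, at radius r is drawn at 1 + k1 r^2 times it, then the intrinsics apply), "extrinsics" (4x4, takes a point from camera to world coordinates). Camera axes: x right, y up, looking along -z (the intrinsics and any distortion apply to the point x, -y, -z); pixel columns grow to the right and rows downward; lengths in m; the calibration is good to about 2 mm. A picture is of the moment at which its call begins: read the wrist's pose just before it. camera_info takes no time and is no camera call; for the wrist camera it gives the pose at the moment of the call.
A pose or a line that the arm cannot do raises ctrl.Unreachable and nothing moves.
- ctrl.finish_job(): hands the job in, once; it reports no verdict.
Readings, each from a call of its own:
- ctrl.read_time(): time.
- ctrl.read_q(): joint angles.
- ctrl.read_qvel(): joint speeds.
- ctrl.read_tau(): joint torques, N m.
- ctrl.read_position(): TCP position.
- ctrl.read_ee_rot(): TCP orientation.
- ctrl.read_wrist_force(): force on the tool from outside, world axes, zero at the start.
- ctrl.read_ft_torque(): the same for the moment, N m.
- ctrl.read_opening(): opening from 0.0 (shut) to 1.0 (fully open).
Only numpy, scipy, OpenCV 4.12 (cv2) and the standard library are available. Lean on these libraries where they do the work, as an engineer would, in place of code of your own. Each camera call takes 0.05 s, during which the arm holds its last target.

## Working session

There is one attempt and no reset: what is moved stays moved. The work goes in short steps, each a Python script; the robot and the scene stay as the last script left them, time stands still between calls to the robot, and variables do not carry over. Pictures are saved under pics/ and viewed, and the job is handed in when it is done.

```bash
ls; mkdir -p pics
python3 - <<'E'
from rig import ctrl
import cv2
for n in("side","top","wrist"):
    ci=ctrl.camera_info(n); print(n,ci)
    cv2.imwrite(f"pics/{n}0.png",ctrl.capture(n)[:,:,::-1])
print(ctrl.read_time(),ctrl.hold_point_z,ctrl.read_ee_rot(),ctrl.read_wrist_force())
E
```

```text
pics
side {'camera_matrix': array([[477.34063976,   0.        , 327.08162697],
       [  0.        , 477.34063976, 240.54778412],
       [  0.        ,   0.        ,   1.        ]]), 'k1': -0.019803659105169756, 'extrinsics': array([[ 0.9944206 ,  0.0884784 , -0.05743912,  0.48455712],
       [-0.10482661,  0.76797656, -0.63184126, -0.53228722],
       [-0.0117924 ,  0.63433711,  0.7729666 ,  0.97992292],
       [ 0.        ,  0.        ,  0.        ,  1.        ]])}
top {'camera_matrix': array([[538.27727736,   0.        , 309.46137366],
       [  0.        , 538.27727736, 240.92154744],
       [  0.        ,   0.        ,   1.        ]]), 'k1': -0.1456823111094856, 'extrinsics': array([[ 0.02622394,  0.98676372, -0.16003023,  0.33498872],
       [-0.99956941,  0.02799169,  0.0088017 ,  0.0998917 ],
       [ 0.01316471,  0.15973051,  0.98707287,  1.35576745],
       [ 0.        ,  0.        ,  0.        ,  1.        ]])}
wrist {'camera_matrix': array([[369.35447652,   0.        , 318.10689015],
       [  0.        , 369.35447652, 243.9236009 ],
       [  0.        ,   0.        ,   1.        ]]), 'k1': -0.0649507238083079, 'extrinsics': array([[ 0.2630869 ,  0.91842027,  0.29544796,  0.25298127],
       [-0.96477059,  0.25099518,  0.07886143, -0.63020488],
       [-0.00172808, -0.30578691,  0.95209841,  0.37380488],
       [ 0.        ,  0.        ,  0.        ,  1.        ]])}
0.15 0.0187 [-2.49656045e+00  1.90578683e+00  1.75841621e-03] [ 0.11224563 -0.47200243 -0.01403874]
```

View pics/side0.png

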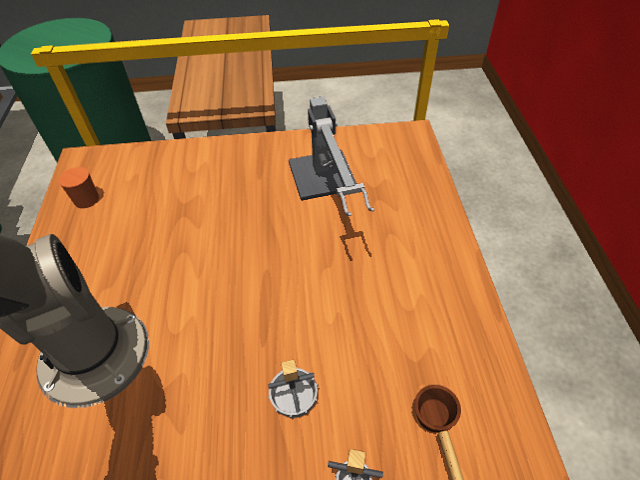

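View pics/top0.png

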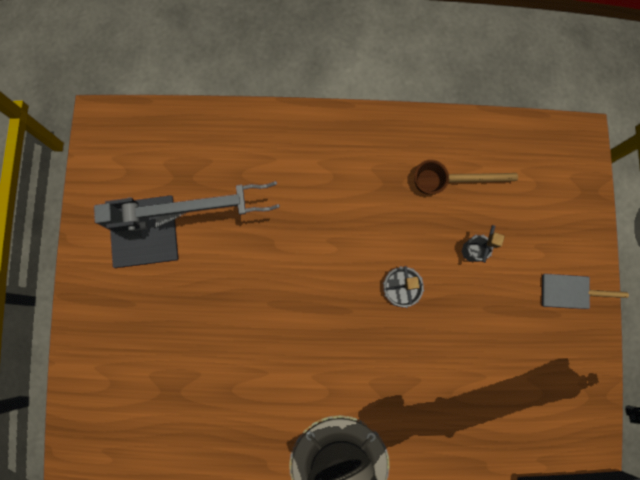

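View pics/wrist0.png

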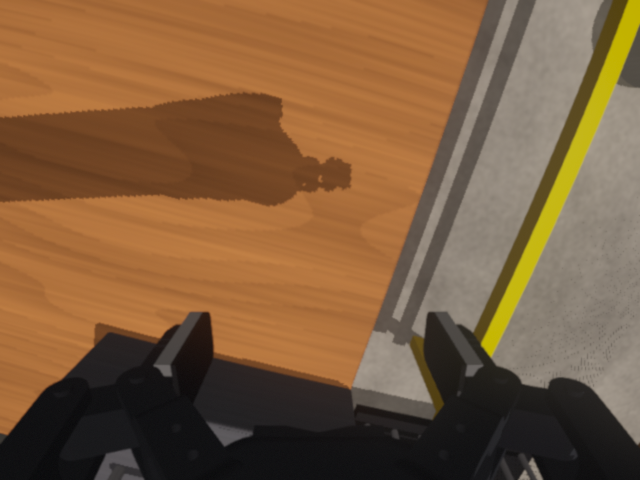

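```bash
cat > h.py <<'E'
import numpy as np, cv2
from rig import ctrl
def ray(ci,u,v):
    K=ci["camera_matrix"];
    xd=(u-K[0,2])/K[0,0]; yd=(v-K[1,2])/K[1,1]
    x,y=xd,yd
    for _ in range(20):
        s=1+ci["k1"]*(x*x+y*y); x,y=xd/s,yd/s
    E=ci["extrinsics"]; d=E[:3,:3]@np.array([x,-y,-1]); return E[:3,3],d
def onz(ci,u,v,z):
    o,d=ray(ci,u,v); return o+d*(z-o[2])/d[2]
def proj(ci,p):
    E=ci["extrinsics"]; c=E[:3,:3].T@(np.asarray(p)-E[:3,3]); x,y=c[0]/-c[2],-c[1]/-c[2]
    s=1+ci["k1"]*(x*x+y*y); K=ci["camera_matrix"]; return K[0,0]*x*s+K[0,2],K[1,1]*y*s+K[1,2]
def tri(*obs):
    A=np.zeros((3,3));b=np.zeros(3)
    for ci,u,v in obs:
        o,d=ray(ci,u,v);d=d/np.linalg.norm(d);P=np.eye(3)-np.outer(d,d);A+=P;b+=P@o
    p=np.linalg.solve(A,b)
    return p,[np.round(np.array(proj(ci,p))-(u,v),1) for ci,u,v in obs]
def crop(src,dst,x0,y0,w,h,s):
    im=cv2.imread(src)[y0:y0+h,x0:x0+w]; im=cv2.resize(im,None,fx=s,fy=s,interpolation=cv2.INTER_CUBIC)
    for k in range(0,w,10):
        cv2.putText(im,str(x0+k),(k*s,10),0,.35,(255,255,255),1); cv2.line(im,(k*s,12),(k*s,18),(255,255,255),1)
    for k in range(10,h,10):
        cv2.putText(im,str(y0+k),(0,k*s+4),0,.35,(255,255,255),1); cv2.line(im,(24,k*s),(30,k*s),(255,255,255),1)
    cv2.imwrite(dst,im)
E
python3 - <<'E'
from h import *
crop("pics/top0.png","pics/tm.png",370,215,150,100,5)
crop("pics/top0.png","pics/tf.png",90,170,200,100,4)
crop("pics/side0.png","pics/sf.png",280,90,110,130,4)
crop("pics/side0.png","pics/sm.png",250,350,150,130,5)
E
```

```text
(no output)
```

View pics/tm.png

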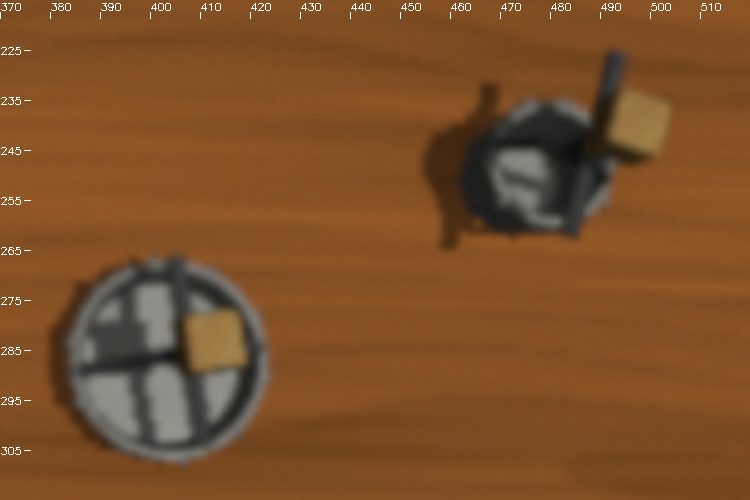

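View pics/tf.png

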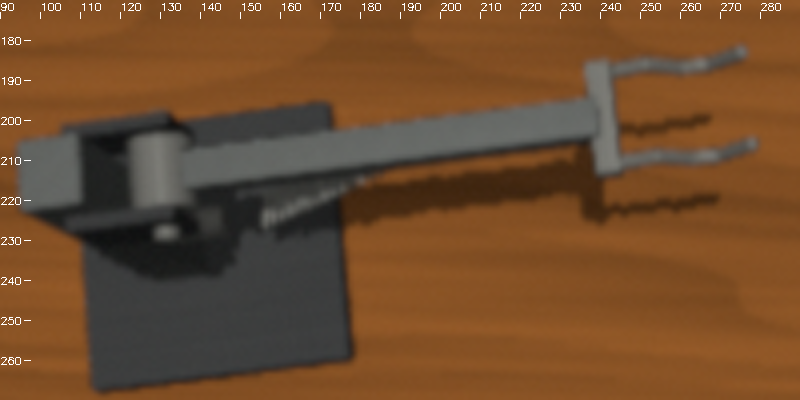

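View pics/sf.png

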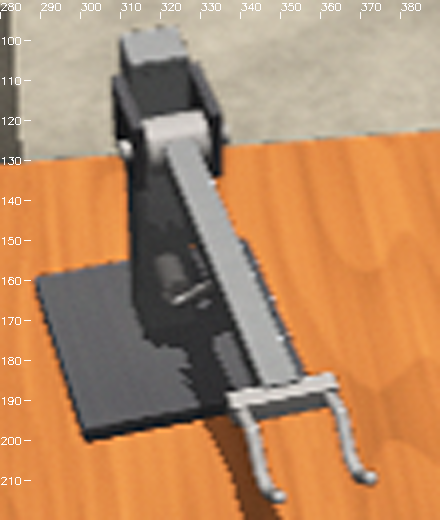

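View pics/sm.png

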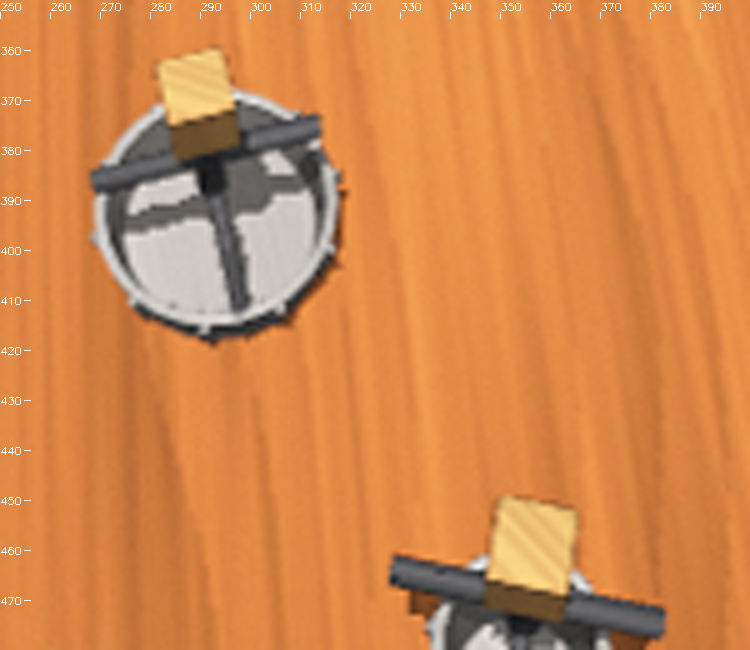

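Run:
```python
from h import *
T=ctrl.camera_info("top");S=ctrl.camera_info("side")
o=-.4
def p(n,a,b,z=None):
    a=np.array(a)+o;b=np.array(b)+o
    q,r=tri((T,*a),(S,*b)); print(n,q.round(4),r, '' if z is None else (onz(T,*a,z)[:2].round(4),onz(S,*b,z)[:2].round(4)))
p("blk",(498.25,239.8),(357.3,458.4),.194)
p("bar hi",(493,225.4),(382,474.4),.13)
p("bar lo",(484.4,262.2),(329,464.2),.13)
p("tip hi",(275.5,182.5),(372.5,209.5),.214)
p("tip lo",(278.7,205.7),(348.7,213.7),.214)
p("yoke hi",(239.5,185.5),(363.5,185.5))
p("yoke lo",(242,213),(338,191))
p("squat blk",(413,283),(289.5,366),.149)
# block sides
c=[onz(T,u+o,v+o,.194)[:2] for u,v in((496,233),(504.4,236),(501,246.6),(491.6,243.6))]
for i in range(4):
    d=c[(i+1)%4]-c[i]; print(d.round(4),np.degrees(np.arctan2(d[1],d[0])))
```

```text
blk [ 0.5407 -0.331   0.1964] [array([-0.1, -1. ]), array([-1.4,  0.5])] (array([ 0.5388, -0.3321]), array([ 0.5432, -0.3299]))
bar hi [ 0.5842 -0.3432  0.1323] [array([-0. , -0.2]), array([-0.2,  0.1])] (array([ 0.5843, -0.3441]), array([ 0.5848, -0.3427]))
bar lo [ 0.4975 -0.3189  0.134 ] [array([-0.2, -0.9]), array([-1.3,  0.4])] (array([ 0.4958, -0.3206]), array([ 0.4997, -0.3174]))
tip hi [0.6479 0.1682 0.2171] [array([-0. , -0.1]), array([-0.1,  0. ])] (array([0.6485, 0.1684]), array([0.6489, 0.1712]))
tip lo [0.5948 0.1591 0.2204] [array([0. , 0.1]), array([ 0.1, -0. ])] (array([0.5966, 0.1595]), array([0.5954, 0.1648]))
yoke hi [0.64   0.247  0.2146] [array([-0. , -0.3]), array([-0.2,  0.1])] 
yoke lo [0.5798 0.239  0.2117] [array([-0. , -0.5]), array([-0.5,  0.1])] 
squat blk [ 0.4432 -0.1457  0.1522] [array([-0.1, -0.8]), array([-0.9,  0.3])] (array([ 0.4417, -0.1467]), array([ 0.4447, -0.1439]))
[-0.0063 -0.0195] -107.80700079333401
[-0.0243  0.0088] 160.2123826221605
[0.0062 0.0217] 74.08569565722921
[ 0.0244 -0.011 ] -24.252376240786198
```

```bash
cat >> h.py <<'E'
from scipy.spatial.transform import Rotation as Rn
def down(yaw):
    c,s=np.cos(yaw),np.sin(yaw)
    return Rn.from_matrix(np.array([[c,s,0],[s,-c,0],[0,0,-1]])).as_rotvec()
MY=np.radians(-15.7)
E
python3 - <<'E'
from h import *
print(Rn.from_rotvec(ctrl.read_ee_rot()).as_matrix().round(2))
T=ctrl.camera_info("top");print("hinge",onz(T,128.6,213.3,.21),"pan",onz(T,430,178,.05))
for h in(0,np.pi):
  for p,y in(((.541,-.331,.157),-15.7),((.541,-.331,.30),-15.7),((.6177,.1893,.26),8.3),((.63,.1,.28),8.3)):
    print(ctrl.inverse_kinematics(p,down(np.radians(y)+h)))
q=ctrl.inverse_kinematics((.541,-.331,.30),down(MY+np.pi)); 
a=ctrl.inverse_kinematics((.541,-.331,.30),down(MY)); 
h=0 if abs(a[6])<abs(q[6]) else np.pi
print(h)
ctrl.move_ptp((.541,-.331,.27),down(MY+h))
ci=ctrl.camera_info("wrist")
cv2.imwrite("pics/w1.png",ctrl.capture("wrist")[:,:,::-1])
print(ctrl.read_time(),ctrl.read_q(),ctrl.read_wrist_force())
for n,p in(("top",(.541,-.331,.194)),("barc",(.541,-.331,.13)),("b+",(.584,-.343,.13)),("b-",(.498,-.319,.13))): print(n,proj(ci,p))
E
```

```text
[[ 0.26 -0.96 -0.  ]
 [-0.96 -0.26  0.  ]
 [-0.    0.   -1.  ]]
hinge [0.57107578 0.48965731 0.21      ] pan [ 0.71702668 -0.2132462   0.05      ]
[ 0.68908097  0.46910831 -0.32302087  1.67980327  0.1692023   1.0201907
  0.03576264]
[ 0.69050944  0.35727736 -0.32365009  1.51015596  0.11591426  1.29305762
  0.08008894]
[ 0.28731069  0.5735029  -1.02704902  1.50438201  0.49663442  1.34453626
 -0.63579347]
[ 0.2697526   0.44835731 -0.74053738  1.50883441  0.30803264  1.30410353
 -0.35808107]
[ 0.22948236  0.45878832  0.30050661  1.71412385 -0.15720847  0.99232472
 -2.82866523]
[ 0.27944254  0.33772259  0.22966696  1.54082444 -0.07900594  1.27215758
 -2.89576866]
[ 0.35889222  0.64684227 -1.18465595  1.49995387  0.60229298  1.40004662
  2.42944853]
[-1.03796286  0.6550829   1.27774273  1.59829375 -0.63726369  1.37175755
 -2.68214204]
0
1.9833 [ 0.69330381  0.37553738 -0.32281049  1.55236701  0.1243852   1.23455201
  0.07290591] [ 1.15057063 -0.42599599 -0.00978671]
top (np.float64(319.79341835019386), np.float64(236.5182234033318))
barc (np.float64(319.5275472007347), np.float64(215.65779729880245))
b+ (np.float64(370.1075206186389), np.float64(215.40973275959416))
b- (np.float64(268.9706728729948), np.float64(215.9747889545107))
```

View pics/w1.png

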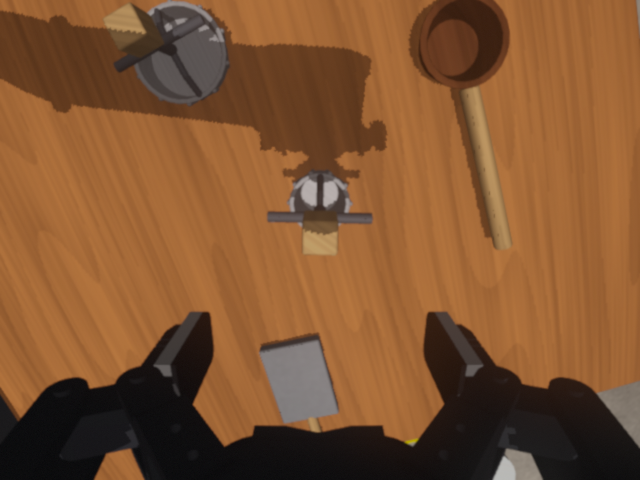

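Run:
```python
from h import *
r=down(np.radians(-16.4))
ctrl.move_l((.541,-.3315,.159),r,speed=.12)
f0=ctrl.read_wrist_force()
print(ctrl.gripper_to(0.0,squeeze=50),ctrl.read_opening())
print(f0,ctrl.read_wrist_force())
ctrl.move_l((.541,-.3315,.285),speed=.12)
ctrl.hold(.3)
print(ctrl.read_time(),ctrl.read_opening(),ctrl.read_wrist_force(),ctrl.read_ft_torque(),ctrl.read_position())
for n in("side","wrist"): cv2.imwrite(f"pics/{n}2.png",ctrl.capture(n)[:,:,::-1])
```

```text
False 1.9416429370593437e-05
[ 0.26400359 -0.31038625  0.01235501] [-1.44720138  0.6444531   8.86254288]
5.325 0.0022831946936853883 [ 0.08929419  0.0475527  -0.21341382] [-0.05064618  0.017633   -0.0449716 ] [ 0.54087102 -0.33143436  0.28458107]
```

View pics/side2.png

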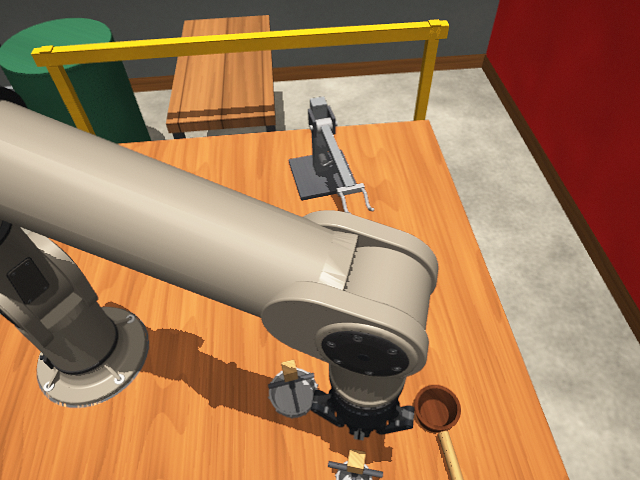

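View pics/wrist2.png

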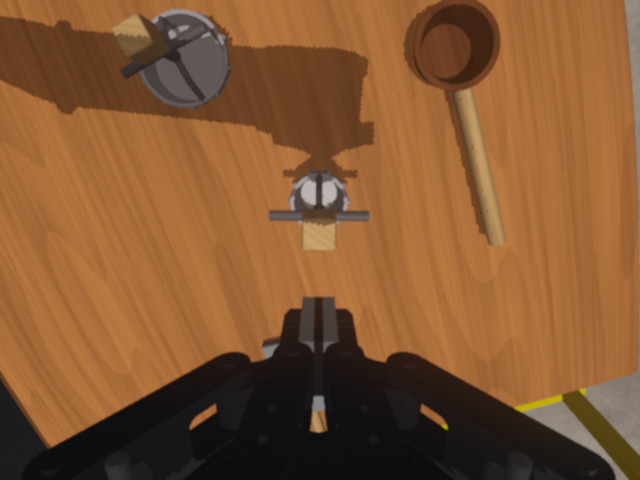

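Run:
```python
from h import *
ci=ctrl.camera_info("wrist")
P=ctrl.read_position();print(P)
for n,p in(("tcp",P),("top",(.541,-.331,.194)),("barc",(.541,-.331,.13)),("b+",(.584,-.343,.13)),("b-",(.498,-.319,.13))): print(n,np.round(proj(ci,p),1))
print(ctrl.gripper_to(1.0),ctrl.read_opening(),ctrl.read_time())
ctrl.move_l((.541,-.3315,.21),speed=.15)
for z in (.21,.165):
  ctrl.move_l((.541,-.3315,z),speed=.15)
  cv2.imwrite(f"pics/w3_{z}.png",ctrl.capture("wrist")[:,:,::-1])
  print(ctrl.read_position(),ctrl.read_wrist_force(),ctrl.read_time())
cv2.imwrite(f"pics/s3.png",ctrl.capture("side")[:,:,::-1])
```

```text
[ 0.54095511 -0.33146584  0.28483707]
tcp [319.  282.2]
top [318.6 233.1]
barc [318.6 213.9]
b+ [366.9 213.2]
b- [270.3 214.6]
False 1.0003341206836482 6.2083
[ 0.54142128 -0.33169341  0.21089449] [ 0.01034082 -0.12610337 -0.05423262] 7.1583
[ 0.54159549 -0.33171105  0.16589215] [ 0.9663884  -0.38208181  0.59384941] 7.6583
```

View pics/w3_0.21.png

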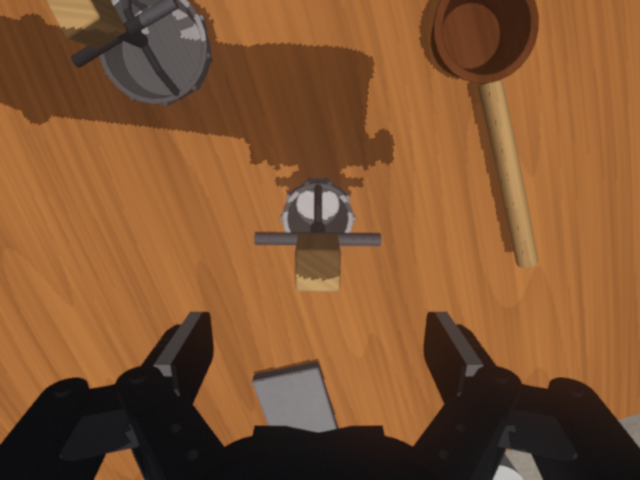

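View pics/w3_0.165.png

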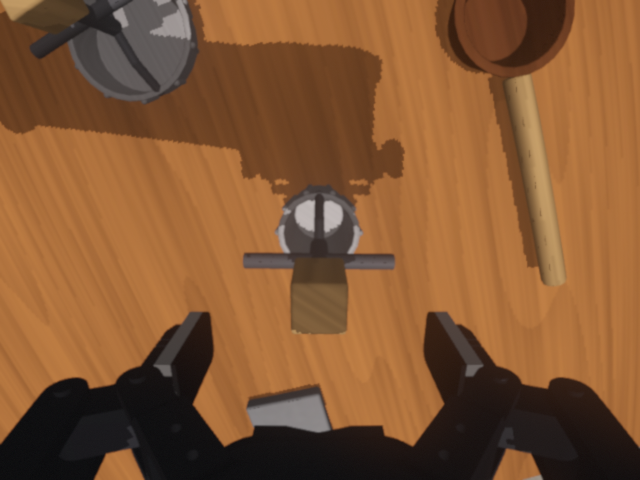

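View pics/s3.png

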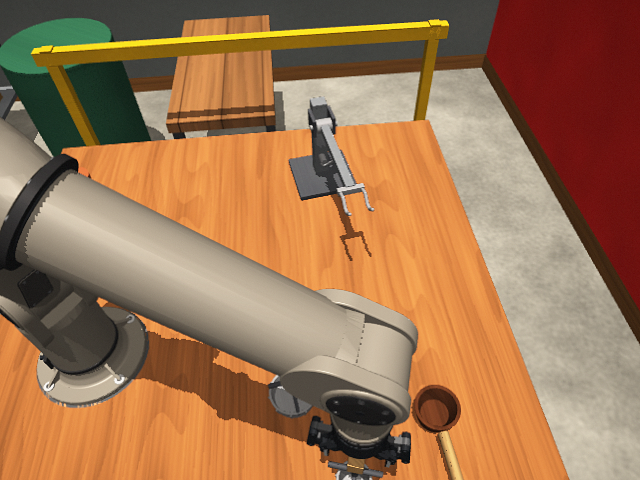

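Run:
```python
from h import *
crop("pics/s3.png","pics/s3c.png",295,380,130,100,6)
S=ctrl.camera_info("side")
R=Rn.from_rotvec(ctrl.read_ee_rot()).as_matrix();P=ctrl.read_position()
print(R.round(3))
for sx in(-1,1):
  for l,b in(("tipopen",-.013),("base",-.073)):
    print(l,sx,np.round(proj(S,P+R@np.array([sx*.0425,0,b])),1))
print(np.round(proj(S,(.541,-.331,.194)),1))
```

```text
[[ 0.959 -0.282  0.002]
 [-0.282 -0.959 -0.001]
 [ 0.002  0.    -1.   ]]
tipopen -1 [329.3 457. ]
base -1 [328.9 445.6]
tipopen 1 [382.8 467. ]
base 1 [386.  456.2]
[355.6 458.9]
```

View pics/s3c.png

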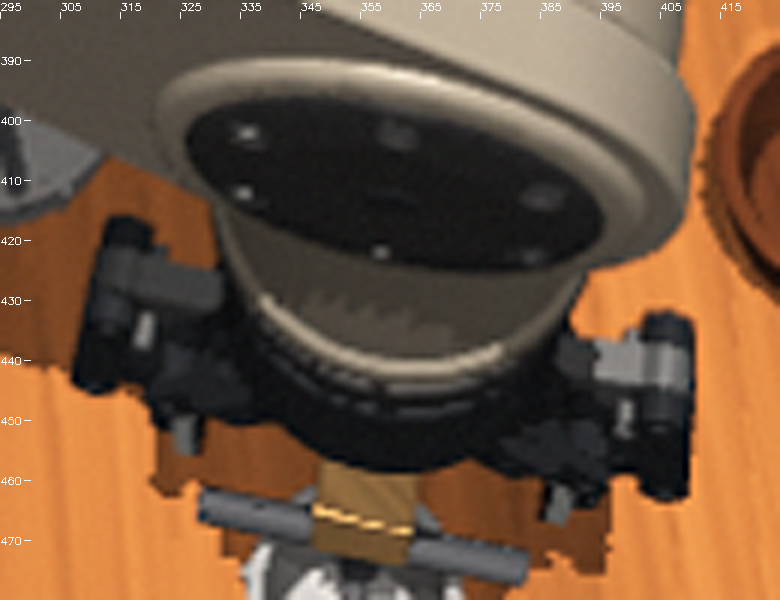

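Run:
```python
from h import *
ctrl.move_l((.541,-.3315,.143),speed=.1)
print(ctrl.read_position(),ctrl.read_wrist_force())
ctrl.gripper_to(0.45,squeeze=20)
print(ctrl.read_opening(),ctrl.read_wrist_force(),ctrl.read_time())
cv2.imwrite(f"pics/w4.png",ctrl.capture("wrist")[:,:,::-1])
cv2.imwrite(f"pics/s4.png",ctrl.capture("side")[:,:,::-1])
crop("pics/s4.png","pics/s4c.png",295,380,130,100,6)
```

```text
[ 0.54079989 -0.33139938  0.14292445] [-0.75282355  0.03862712  0.61103994]
0.4532341524782001 [0.21476085 0.32550638 0.09865999] 8.6
```

View pics/w4.png

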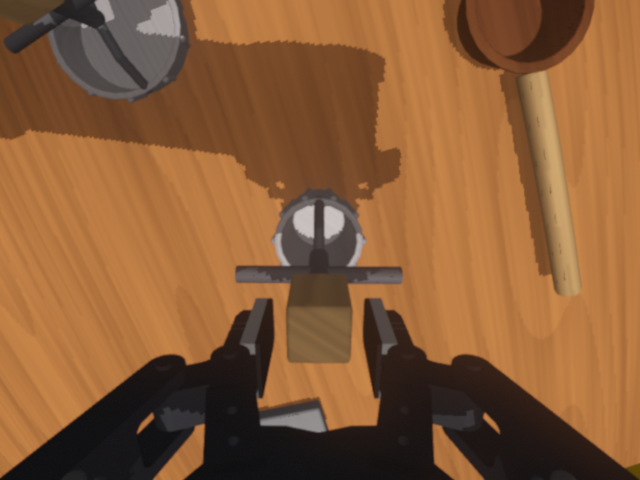

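View pics/s4c.png

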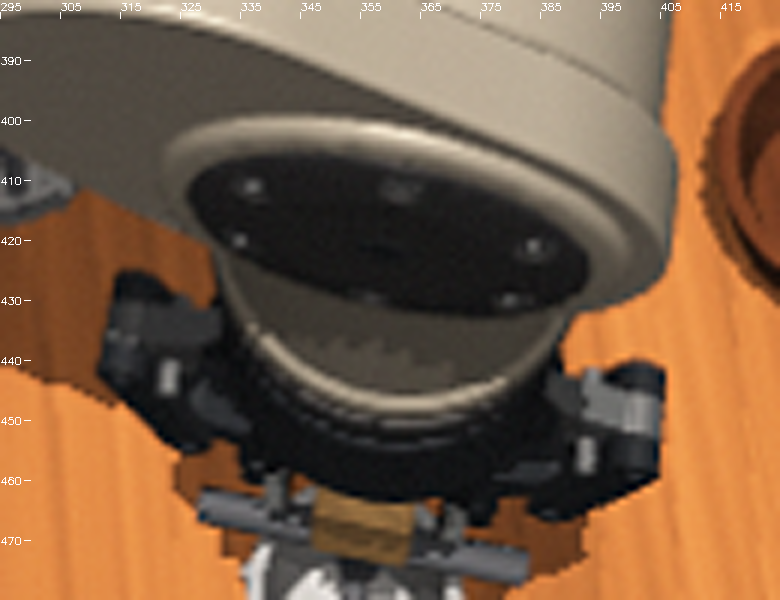

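Run:
```python
from h import *
for z in(.134,.127,.121):
    ctrl.move_l((.541,-.3315,z),speed=.05)
    f=ctrl.read_wrist_force();print(z,ctrl.read_position(),f,ctrl.read_time())
    if abs(f[2])>3:break
cv2.imwrite(f"pics/w5.png",ctrl.capture("wrist")[:,:,::-1])
```

```text
0.134 [ 0.54058394 -0.33126289  0.13327314] [-0.29519009 -0.37018043 -0.81611073] 9.0333
0.127 [ 0.54067309 -0.33135818  0.12649217] [-0.53951483 -0.09412751  0.22784633] 9.325
0.121 [ 0.54066852 -0.33134775  0.12054594] [-0.05246347  0.5036949   0.48239173] 9.5917
```

View pics/w5.png

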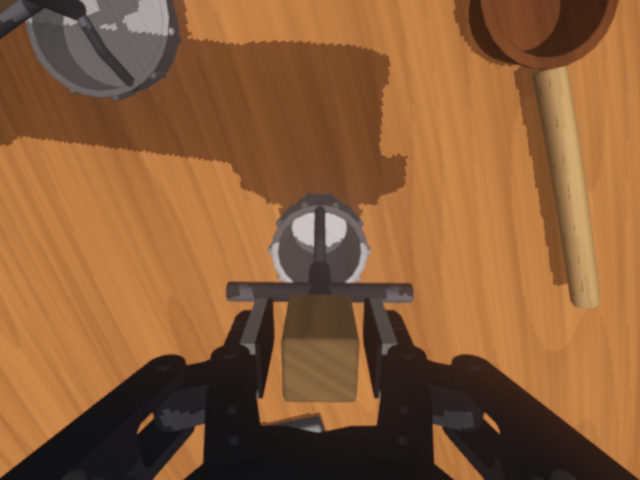

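Run:
```python
from h import *
f0=ctrl.read_wrist_force()
print(ctrl.gripper_to(0.0,squeeze=50),ctrl.read_opening(),ctrl.read_wrist_force())
cv2.imwrite(f"pics/w6.png",ctrl.capture("wrist")[:,:,::-1])
P=ctrl.read_position()
if ctrl.read_opening()>.15:
    ctrl.move_l(P+[0,0,.02],speed=.06); ctrl.hold(.3)
    print(ctrl.read_position(),ctrl.read_opening(),ctrl.read_wrist_force(),ctrl.read_ft_torque(),ctrl.read_time())
    cv2.imwrite(f"pics/w7.png",ctrl.capture("wrist")[:,:,::-1])
```

```text
False 0.2943510775848601 [1.05891225 0.13286074 0.1112899 ]
[ 0.54112605 -0.33147816  0.14092179] 0.2994247058682993 [-0.54735598  0.50635591 -5.72949415] [ 0.03073734 -0.01545976 -0.00309982] 10.7333
```

View pics/w6.png

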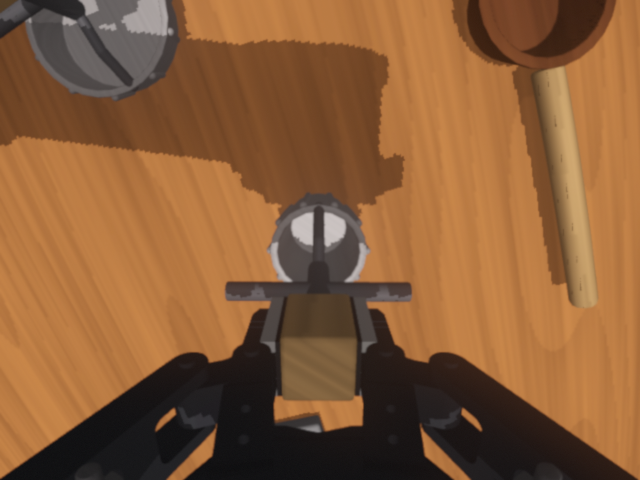

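```bash
ls -la pics/w7.png
```

```text
-rw-r--r-- 1 agent agent 349429 Dec  6 12:13 pics/w7.png
```

Run:
```python
from h import *
P=ctrl.read_position()
ctrl.move_l((P[0],P[1],.275),speed=.15)
ctrl.hold(.2); print(ctrl.read_wrist_force(),ctrl.read_time())
ctrl.move_l((.636,.061,.260),down(np.radians(8.0)),speed=.14)
ctrl.hold(.3)
print(ctrl.read_time(),ctrl.read_position(),ctrl.read_opening(),ctrl.read_wrist_force(),ctrl.read_ft_torque())
for n in("wrist","side","top"):
    cv2.imwrite(f"pics/{n}8.png",ctrl.capture(n)[:,:,::-1])
ci=ctrl.camera_info("wrist");np.save("ci8.npy",ci,allow_pickle=True)
y=np.radians(8.3);C=np.array([.6177,.1893,.205]);X=np.array([np.cos(y),np.sin(y),0]);Y=np.array([-np.sin(y),np.cos(y),0]);Z=np.array([0,0,1.])
for n,a,b,c in(("tip+",.026,-.026,.011),("tip-",-.026,-.026,.011),("dip+",.026,0,-.009),("dip-",-.026,0,-.009),("yoke",0,.053,0)): print(n,np.round(proj(ci,C+a*X+b*Y+c*Z),1))
```

```text
[-0.20945044 -0.41147176 -5.60384144] 12.025
15.3583 [0.63599577 0.06091628 0.26000862] 0.2992505774262246 [-0.18334687 -0.36833735 -5.75006554] [-0.00917052 -0.01486383 -0.03678627]
tip+ [365.1  79.4]
tip- [272.2  79.9]
dip+ [362.1  37.2]
dip- [274.6  37.7]
yoke [317.8 -70.2]
```

View pics/wrist8.png

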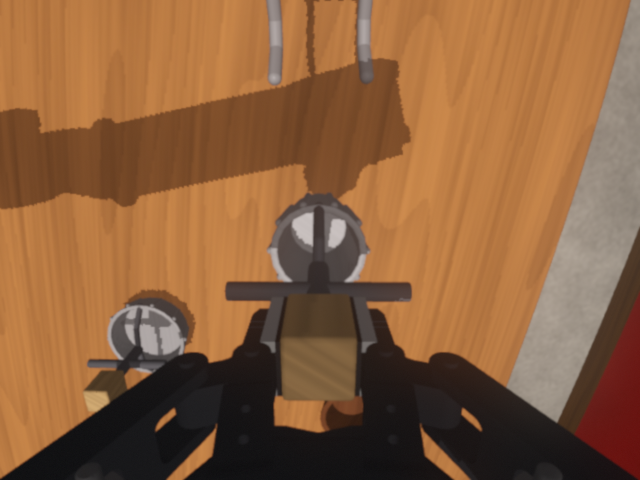

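View pics/side8.png

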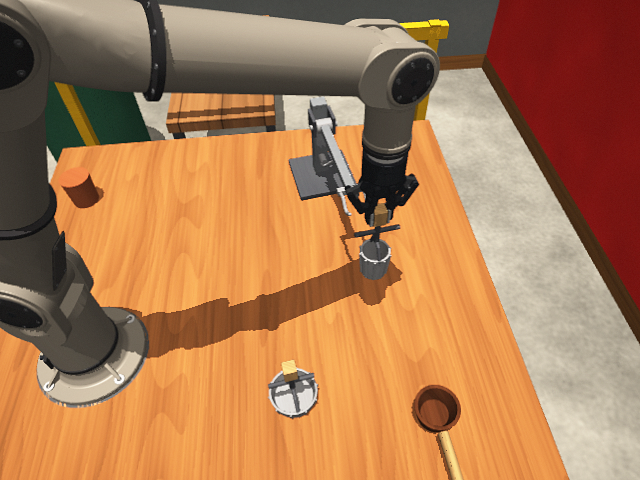

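View pics/top8.png

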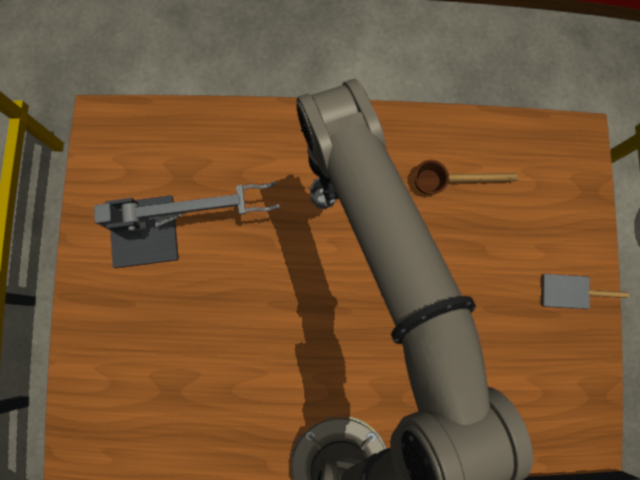

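Run:
```python
from h import *
y=np.radians(8.2);Y=np.array([-np.sin(y),np.cos(y),0])
C=np.array([.619,.1893,.2285])
r=down(y)
ctrl.move_l(C-.12*Y,r,speed=.08)
ctrl.move_l(C-.045*Y,r,speed=.08)
cv2.imwrite("pics/w9.png",ctrl.capture("wrist")[:,:,::-1])
ctrl.move_l(C,r,speed=.05)
ctrl.hold(.2)
print(ctrl.read_time(),ctrl.read_position(),ctrl.read_opening(),ctrl.read_wrist_force(),ctrl.read_ft_torque())
for n in("wrist","side","top"):
    cv2.imwrite(f"pics/{n}10.png",ctrl.capture(n)[:,:,::-1])
crop("pics/side10.png","pics/side10c.png",290,130,140,120,5)
crop("pics/top10.png","pics/top10c.png",190,150,150,100,5)
```

```text
18.4583 [0.61914436 0.18882147 0.22848247] 0.30022603725303465 [-0.84555139  0.29485827 -5.67640121] [-0.0389459   0.02571204  0.00255397]
```

View pics/wrist10.png

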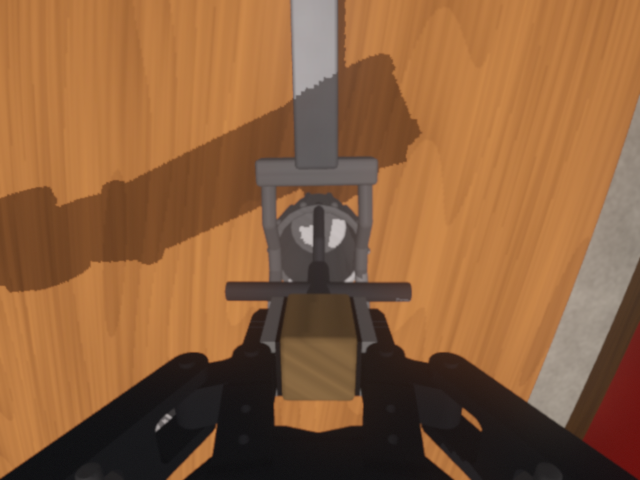

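View pics/side10c.png

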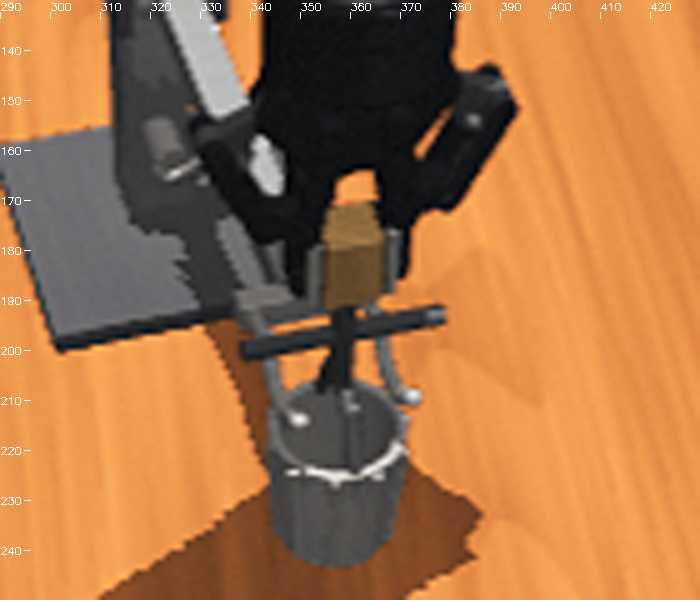

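View pics/top10c.png

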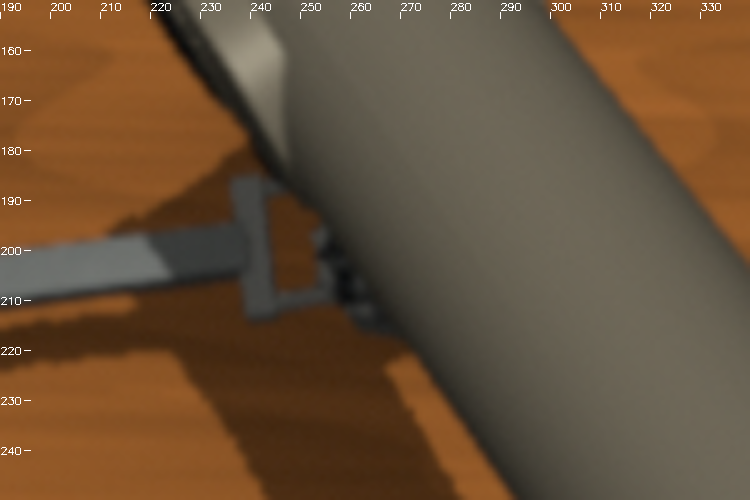

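Run:
```python
from h import *
ci=ctrl.camera_info("wrist")
a=onz(ci,317,172,.212);b=onz(ci,319,291.5,.2380)
y=np.radians(8.2);X=np.array([np.cos(y),np.sin(y),0]);Y=np.array([-np.sin(y),np.cos(y),0])
print(a,b,(a-b)@Y,(a-b)@X, onz(ci,267,185,.21),onz(ci,365,185,.21))
```

```text
[0.61013719 0.2437475  0.212     ] [0.61909305 0.18838982 0.238     ] 0.05606908315109874 -0.0009686857001777166 [0.58474659 0.23297118 0.21      ] [0.63645113 0.24036739 0.21      ]
```

Run:
```python
from h import *
y=np.radians(8.2);Y=np.array([-np.sin(y),np.cos(y),0])
C=np.array([.619,.1893,0])
def go(z,dy,s):
    ctrl.move_l(C+dy*Y+[0,0,z],speed=s)
    f=np.mean([ctrl.read_wrist_force() for _ in range(3)],axis=0)
    print(z,ctrl.read_position().round(4),f.round(2),ctrl.read_ft_torque().round(3),round(ctrl.read_time(),2)); return f
go(.205,.002,.03)
for k,z in enumerate((.196,.190,.184,.178,.172,.166,.160)):
    f=go(z,.003+.0004*k,.025)
    if f[2]>-.7 or np.hypot(f[0],f[1])>6:break
for n in("wrist","side"):
    cv2.imwrite(f"pics/{n}11.png",ctrl.capture(n)[:,:,::-1])
crop("pics/side11.png","pics/side11c.png",290,130,140,120,5)
```

```text
0.205 [0.6189 0.1914 0.2052] [-0.35 -0.8  -5.76] [ 0.053 -0.035 -0.077] 19.54
0.196 [0.6184 0.1922 0.1959] [ 0.02 -0.45 -3.98] [-0.052  0.109  0.024] 20.05
0.19 [0.6187 0.1927 0.19  ] [ 0.72  0.   -4.07] [-0.074 -0.073 -0.011] 20.44
0.184 [0.6185 0.193  0.1839] [ 1.09  0.04 -3.15] [-0.116 -0.096  0.008] 20.83
0.178 [0.6185 0.1934 0.1779] [ 1.   -0.26 -3.41] [-0.146 -0.199 -0.03 ] 21.23
0.172 [0.6184 0.1939 0.1719] [ 0.91 -0.9  -2.32] [-0.106 -0.229  0.033] 21.62
0.166 [0.6184 0.1945 0.166 ] [-0.25  0.47 -1.78] [ 0.07  -0.186  0.027] 22.01
0.16 [0.6183 0.1952 0.16  ] [0.27 1.73 0.52] [ 0.37  -0.061  0.02 ] 22.4
```

View pics/wrist11.png

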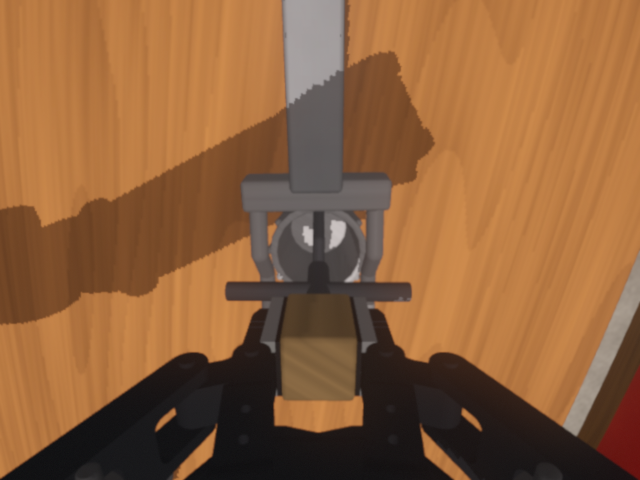

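View pics/side11c.png

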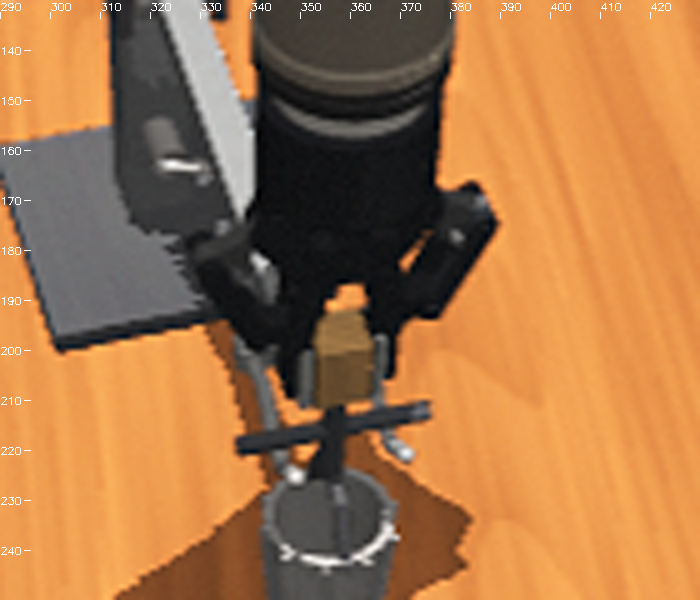

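Run:
```python
from h import *
F=[]
for _ in range(8):
    ctrl.hold(.08);F.append(np.r_[ctrl.read_wrist_force(),ctrl.read_ft_torque()])
F=np.array(F);print(F.mean(0).round(2),F.std(0).round(2),ctrl.read_time())
ci=ctrl.camera_info("wrist");P=ctrl.read_position();print(P)
y=np.radians(8.2);X=np.array([np.cos(y),np.sin(y),0]);Y=np.array([-np.sin(y),np.cos(y),0])
for z in(.178,.183,.188):
    a=onz(ci,316.5,192,z);b=onz(ci,319,291.5,P[2]+.0095); print((a-b)@Y,(a-b)@X,b)
```

```text
[ 0.41  2.55 -0.3   0.59 -0.07 -0.02] [0.44 0.51 0.59 0.07 0.03 0.03] 23.1667
[0.61820632 0.19467804 0.15999342]
0.05150525289683131 -0.001119514625654685 [0.61824057 0.19394878 0.16949342]
0.05236827897944725 -0.0010981146980935245 [0.61824057 0.19394878 0.16949342]
0.053231305062063174 -0.0010767147705324771 [0.61824057 0.19394878 0.16949342]
```

Run:
```python
from h import *
y=np.radians(8.2);Y=np.array([-np.sin(y),np.cos(y),0])
P0=ctrl.read_position()
def rd():
    F=[]
    for _ in range(8):
        ctrl.hold(.05);F.append(np.r_[ctrl.read_wrist_force(),ctrl.read_ft_torque()])
    F=np.array(F).mean(0);print(ctrl.read_position().round(4),F.round(2),round(ctrl.read_time(),2));return F
for d in(.0015,.003,.0045):
    ctrl.move_l(P0+d*Y,speed=.02); F=rd()
    if F[1]<.8: break
```

```text
[0.6181 0.1952 0.1598] [ 1.07 -2.62 -1.3  -0.62 -0.26  0.01] 23.82
```

```bash
cat >> h.py <<'E'
def rd(n=8):
    F=[]
    for _ in range(n):
        ctrl.hold(.05);F.append(np.r_[ctrl.read_wrist_force(),ctrl.read_ft_torque()])
    F=np.array(F).mean(0);print(ctrl.read_position().round(4),F.round(2),round(ctrl.read_time(),2));return F
yf=np.radians(8.2);Y=np.array([-np.sin(yf),np.cos(yf),0])
E
python3 - <<'E'
from h import *
B=np.array([.6181,.1952,0])-.0004*Y
for k,z in enumerate((.156,.153,.150)):
    ctrl.move_l(B+.0004*k*Y+[0,0,z],speed=.02); F=rd(6)
    if F[2]>0: break
E
```

```text
[0.6181 0.1954 0.1562] [ 0.59  0.05 -0.5   0.06 -0.08 -0.  ] 24.48
[0.618  0.1957 0.1532] [ 0.22  2.39 -0.19  0.58  0.06 -0.04] 25.07
[0.6179 0.1956 0.15  ] [-0.63  2.52  0.72  0.63  0.24 -0.02] 25.68
```

Run:
```python
from h import *
P=ctrl.read_position()
ctrl.move_l(P+.0004*Y+[0,0,.0025],speed=.02); F=rd(10)
for k in range(3):
    if abs(F[1])<1.2: break
    ctrl.move_l(ctrl.read_position()*[1,1,0]+[0,0,.1525]+np.sign(F[1])*.0005*Y,speed=.02); F=rd(10)
ctrl.hold(.5)
for n in("wrist","side"): cv2.imwrite(f"pics/{n}12.png",ctrl.capture(n)[:,:,::-1])
crop("pics/side12.png","pics/side12c.png",290,130,140,120,5)
```

```text
[0.6179 0.1955 0.1524] [ 0.23 -0.08 -0.46 -0.09  0.04  0.01] 26.45
```

View pics/side12c.png

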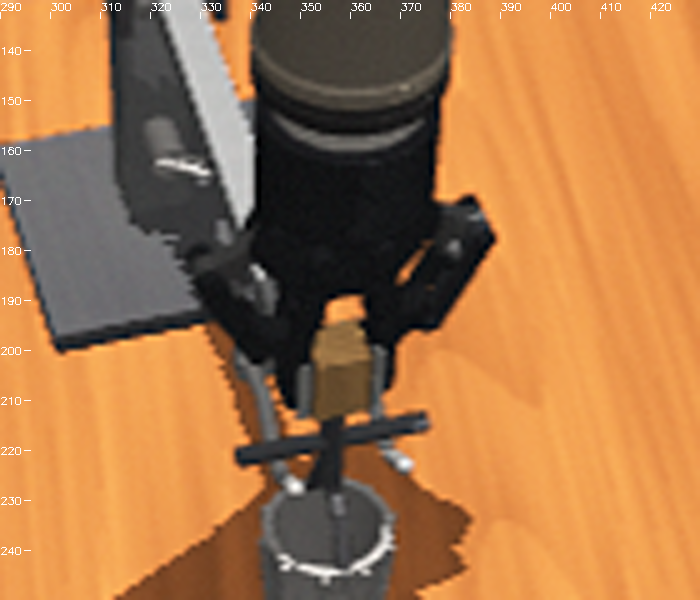

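View pics/wrist12.png

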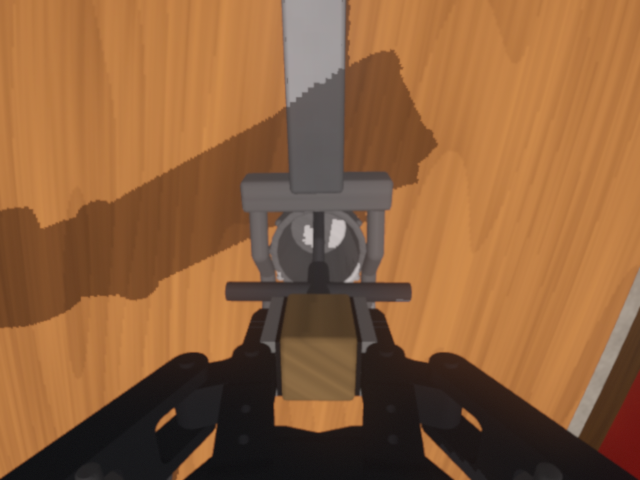

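Run:
```python
from h import *
ctrl.gripper_to(0.36); ctrl.hold(.6)
ctrl.gripper_to(0.7); ctrl.hold(.6)
print(ctrl.read_opening()); rd(4)
cv2.imwrite("pics/w13.png",ctrl.capture("wrist")[:,:,::-1])
```

```text
0.6988401236356867
[0.6179 0.196  0.1525] [-0.01  0.11 -0.11 -0.01  0.02  0.01] 29.07
```

View pics/w13.png

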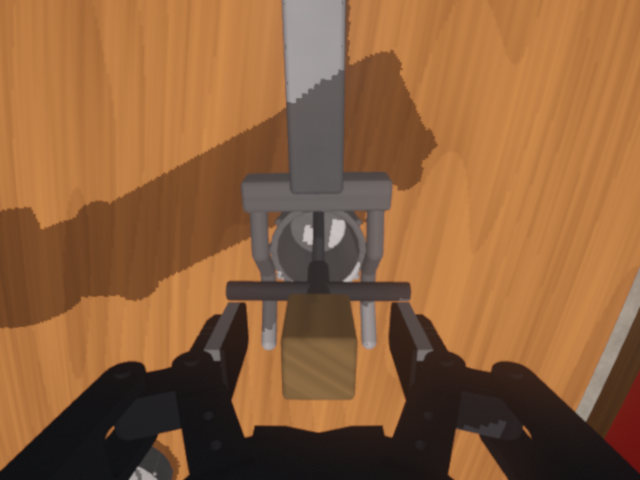

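Released; the mould hardly moved (bar still at row 291, columns 227–411). Next I back straight up.

Run:
```python
from h import *
P=ctrl.read_position()
ctrl.move_l(P+[0,0,.09],speed=.06)
ctrl.move_l(P+[0,0,.15]-.12*Y,speed=.12)
ctrl.hold(1.0); rd(3)
for n in("wrist","side","top"): cv2.imwrite(f"pics/{n}14.png",ctrl.capture(n)[:,:,::-1])
a=ctrl.capture("wrist");ctrl.hold(.4);b=ctrl.capture("wrist");print(cv2.absdiff(a,b).max())
```

```text
[0.635  0.0772 0.3025] [-0.31  0.1   0.13 -0.   -0.    0.  ] 33.19
8
```

View pics/side14.png

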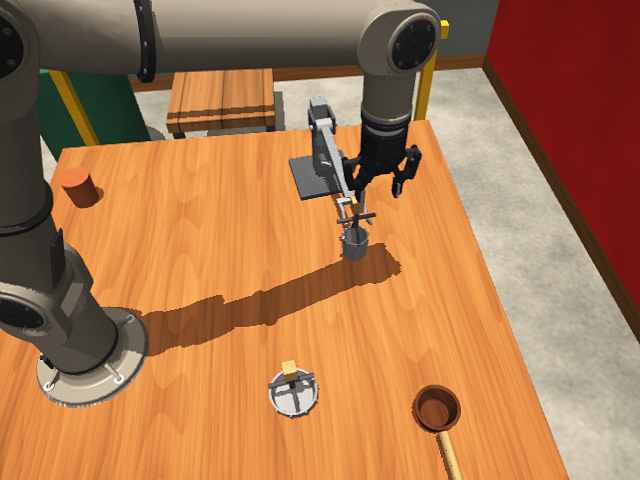

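View pics/wrist14.png

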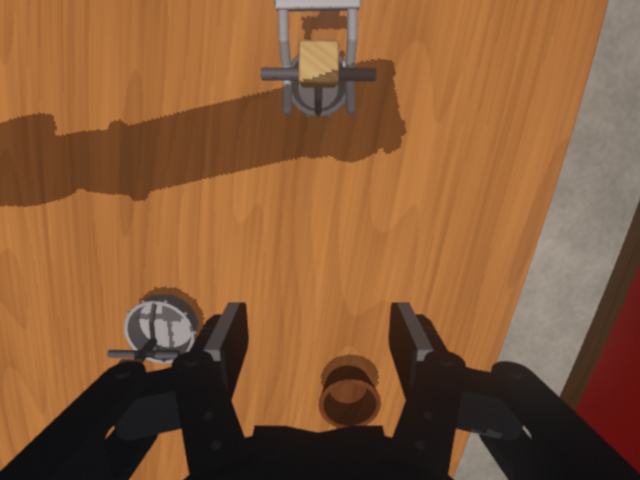

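```bash
python3 -c "
from rig import ctrl
ctrl.finish_job();print(ctrl.read_time())"
```

```text
the job is handed in; nothing more can be done
the job is handed in; nothing more can be done
```

The tall mould is hanging in the fork by its crossbar, and I handed the job in at about 34 s of the 54 s allowed. I get no verdict back and can't read the balancer joint, so the results below come from the pictures, the tool position and the wrist force.

- **First grasp missed:** the fingers shut empty at the height I worked out from the stated tool frame. In the pictures the fingertips looked about 25–30 mm higher than that, so I went lower under force checks. The second grasp held, at opening 0.30 (the block's 26 mm). The wrist carried about 5.7 N, or roughly 0.58 kg.
- **Hanging:** I carried the mould in from the open end and lowered it in small steps, with small sideways corrections where the bar pressed on a slope of the dips. I kept hold until the wrist load was about 0.5 N or less. The bar had then come down about 43 mm (about 0.14 rad), and I let go only after a further rest.
- **Last checks:**
  - The bar lies across both prongs in their dips, and it did not shift noticeably when released.
  - Two wrist pictures 0.4 s apart were practically identical.
  - The wrist force was near zero and the gripper was clear of everything.
  - The squat mould shows at the same place in the side picture as at the start.

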